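# Load the tilting paint-pot feeder and serve the first pot

### The arm

A 7-joint arm with a two-finger parallel gripper is mounted at the origin on the work surface. World frame = base frame: x ahead of the robot, y to its left, z up, the work surface at z = 0. Lengths are in m, angles in rad, forces in N, time in s.
With the tool pointing down it reaches from about 0.4 to 0.85 m from the base axis. Payload 6.9 kg.
Tool frame: the origin (TCP) lies at the very end of the fingers, on their centre line; the grasp point (between the pads) lies robot.grip_point_offset behind it (robot.grip_point_offset is the distance from the TCP to the grasp point, in m); z points along the fingers, y is the direction in which the jaws open and shut (so a half turn about z gives the same grasp; the last joint's range is limited). The gripper opens to 85 mm and grips with 20 to 120 N. Pads are 22 mm wide; open, the fingers measure 114 mm over their backs; the gripper's body (76 mm by 85 mm) begins 54 mm behind the grasp point. The pads swing forward as they close: fully open they stand 13 mm farther back than shut.
Start: joints at [0.105, 0.507, -0.238, 1.5, 0.126, 1.149, -0.155], TCP at [0.625, -0, 0.231] pointing down, gripper open.
Joint ranges: [-3.08, 3.08], [-0.24, 2.05], [-1.43, 1.35], [0, 2.5], [-1.52, 4.66], [0.17, 1.96], [-2.89, 2.89]. Speed limits (rad/s): [2.39, 2.39, 3.14, 3.14, 3.14, 3.14, 3.14].

### API

Orientations are given as [roll, pitch, yaw] about the fixed x, y, z axes, in that order (R = Rz(yaw) Ry(pitch) Rx(roll)).
In Python, from station import robot gives the robot as it stands. The module is installed in compiled form; this text tells all that it offers.
- The arm moves only by the shell command python3 -m pendant 'ROWS' [FORCE]. ROWS is a JSON object of lists of equal length, an entry for each row: "hand": the closure, from -1 (fully open) to 1 (shut); "travel": the shift along the world's x, y, z in m, a list of three; "spin": the turn about the world's z in degrees. In form: {"hand": [hand, ...], "travel": [[dx, dy, dz], ...], "spin": [spin, ...]}. A call has 1 to 8 rows; each row shifts and turns the commanded pose from where the row before left it; what a row does not reach is not made up. A row lasts 1/8 s, in which the tool goes at most 62.5 mm and 10.7 degrees, less where a joint would pass 70% of its speed; a pose out of reach is approached as far as the arm can. A call with a gripper value outside its range is refused whole. The fingers move at their own pace and stop on an object; FORCE is the grip in N (left out, the last holds). Time passes only in rows, so rows that do not move let the fingers close. It gives the time, the measured TCP pose, the force and the opening at its end, in the units of the state.
- robot.read_state(): the state, without advancing time (a new reading comes with each control period).
- robot.get_image(name): name is "scene" or "side" or "wrist"; returns a dict with "frame" (400x640x3 uint8, blue, green, red), "range_z" (400x640 float32, m along the optical axis (not along the pixel's ray), 0 where there is no reading), "vertical_fov" (degrees; the focal length in pixels is half the picture's height over the tangent of half this angle, whatever the lens; pixels are square), "cx", "cy" (the principal point, pixels), "rvec" (rotation vector, rad) and "tvec" (3), from world to camera coordinates, as OpenCV has them. Camera axes: x right, y down, z forward; pixel columns grow to the right and rows downward; lengths in m; the calibration is good to about 2 mm. A picture is of the moment at which its call begins.
- robot.sign_off(): hands the job in, once; it reports no verdict.
The state is a dict: "clock": time; "q": joint angles; "qvel": joint speeds; "effort": joint torques, N m; "eef_pos": TCP position; "eef_rot": TCP orientation; "wrist_force": force on the tool from outside, world axes, zero at the start; "wrist_torque": the same for the moment, N m; "width": finger opening in m.
Only numpy, scipy, OpenCV 4.12 (cv2) and the standard library are available. Lean on these libraries where they do the work, as an engineer would, in place of code of your own. Each camera call takes 0.05 s, during which the arm holds its last target.

### The job

Set the empty orange feeder trough to a slope of 20 degrees with its rear end up (within 3 degrees), then load all the square paint pots into it one at a time, standing upright, from the shortest to the tallest, so that the shortest waits at the front stop and each slides down behind the one before. Then take the shortest pot out at the front and stand it upright in the shallow white tray, so that the next pot slides up to the stop and the rest close up behind it; leave the feeder at its slope and the other things on the desk where they are.

Things in the scene. Friction and masses are not known exactly. Their poses are not given: they have to be found in the camera images.
- pot1_center (a point): shortest of five square glossy white plastic paint pots with flat black round caps, 38 x 38 mm in plan and 34 mm tall with the 4 mm cap, 41 g; the point is its centre, half-way up; z along its height, x and y square to its sides. Stands upright on the desk at the start
- pot2_center (a point): second shortest of five square glossy white plastic paint pots with flat black round caps, 38 x 38 mm in plan and 39 mm tall with the 4 mm cap, 47 g; the point is its centre, half-way up; z along its height, x and y square to its sides. Stands upright on the desk at the start
- pot3_center (a point): middle of five square glossy white plastic paint pots with flat black round caps, 38 x 38 mm in plan and 44 mm tall with the 4 mm cap, 53 g; the point is its centre, half-way up; z along its height, x and y square to its sides. Stands upright on the desk at the start; absent from some runs
- pot4_center (a point): second tallest of five square glossy white plastic paint pots with flat black round caps, 38 x 38 mm in plan and 49 mm tall with the 4 mm cap, 59 g; the point is its centre, half-way up; z along its height, x and y square to its sides. Stands upright on the desk at the start; absent from some runs
- pot5_center (a point): tallest of five square glossy white plastic paint pots with flat black round caps, 38 x 38 mm in plan and 54 mm tall with the 4 mm cap, 65 g; the point is its centre, half-way up; z along its height, x and y square to its sides. Stands upright on the desk at the start; absent from some runs
- trough (a joint): slope of the feeder's trough, rad: 0 level, positive with the rear end (+x, away from the robot) up; range -0.30 to 0.52; 20 degrees is 0.349. The pivot is stiff and stays where it is left, pots do not move it: pressing the front tab down from above with 6 to 8 N raises the slope, pressing the rear tab down lowers it
- trough_front (a point): on the orange feeder trough's slick floor, mid-width, at the inner face of the front stop; x along the floor to the rear, y left, z square to the floor. Channel 222 x 46 mm, open above. Side walls 5 mm thick, 24 mm above the floor, but only 6 mm at two gaps for fingers: x = 3 to 35 (first pot) and 175 to 216 mm (loading, pot centre at 195). Stop 22 mm high, rear lip 6 mm
- trough_pivot (a point): middle of the trough's pivot axis (along y), 106 mm behind the stop's inner face, 10 mm under the floor's top, 90 mm above the desk; axes as trough_front. Steel cheeks, 36 mm long, stand 35 to 41 mm either side of the middle, up to 98 mm above the desk, on a dark foot 170 x 100 x 8 mm fixed to the desk. At 20 degrees pots put on the floor slide by themselves to the stop or the pot ahead
- front_tab (a point): top face of the flat tab in front of the front stop, 40 mm long and 56 mm wide, 6 mm thick, 28 mm in front of the stop's inner face; the place to press to raise the slope; axes as trough_front
- rear_tab (a point): top face of the flat tab behind the rear lip, 20 mm long and 56 mm wide, 238 mm behind the stop's inner face; the place to press to lower the slope; axes as trough_front
- tray_in (a point): shallow white plastic tray fixed to the desk, 100 x 100 mm, walls 4 mm thick and 12 mm high; the point is the centre of its inner floor, z up
- cab: bystander: tan plastic model truck cab, 50 x 45 x 46 mm; origin under its centre
- sander: bystander: black rubber sanding block, 100 x 45 x 28 mm; origin under its centre
- tweezers: bystander: bronze spring tweezers, 116 mm long, 6 mm thick; origin under the centre
- propeller: bystander: red plastic propeller, 106 mm across, 12 mm high; origin under its hub
Not all that is in view belongs to the job. Leave any red look-alike of the part that bears pot2_center alone. What is shaped like the part that bears pot4_center but purple is not meant.

How it is judged:
On the way, in this order (a step that is already met when the one before it is completed fails the run):
1. the trough is set to a slope of 20 degrees, rear end up, while it is empty (value of joint trough between 0.297 and 0.401 rad), for 0.3 s.
2. the shortest pot (34 mm) stands against the front stop, let go and at rest (x of pot1_center in the frame of trough_front between 0.01 and 0.029 m and y of pot1_center in the frame of trough_front between -0.013 and 0.013 m and z of pot1_center in the frame of trough_front between 0.01 and 0.025 m and angle between the z axis of pot1_center and the z axis of trough_front, either way round below 0.25 rad and linear speed of pot1 below 0.03 m/s and contact force between the fingers and pot1 below 0.05 N), for 0.2 s.
3. the second shortest pot (39 mm) stands in the trough, let go and at rest (x of pot2_center in the frame of trough_front between 0.01 and 0.21 m and y of pot2_center in the frame of trough_front between -0.013 and 0.013 m and z of pot2_center in the frame of trough_front between 0.0125 and 0.0275 m and angle between the z axis of pot2_center and the z axis of trough_front, either way round below 0.25 rad and linear speed of pot2 below 0.03 m/s and contact force between the fingers and pot2 below 0.05 N), for 0.2 s.
4. the middle pot (44 mm) stands in the trough, let go and at rest (if it is there) (x of pot3_center in the frame of trough_front between 0.01 and 0.21 m and y of pot3_center in the frame of trough_front between -0.013 and 0.013 m and z of pot3_center in the frame of trough_front between 0.015 and 0.03 m and angle between the z axis of pot3_center and the z axis of trough_front, either way round below 0.25 rad and linear speed of pot3 below 0.03 m/s and contact force between the fingers and pot3 below 0.05 N), for 0.2 s.
5. the second tallest pot (49 mm) stands in the trough, let go and at rest (if it is there) (x of pot4_center in the frame of trough_front between 0.01 and 0.21 m and y of pot4_center in the frame of trough_front between -0.013 and 0.013 m and z of pot4_center in the frame of trough_front between 0.0175 and 0.0325 m and angle between the z axis of pot4_center and the z axis of trough_front, either way round below 0.25 rad and linear speed of pot4 below 0.03 m/s and contact force between the fingers and pot4 below 0.05 N), for 0.2 s.
6. the tallest pot (54 mm) stands in the trough, let go and at rest (if it is there) (x of pot5_center in the frame of trough_front between 0.01 and 0.21 m and y of pot5_center in the frame of trough_front between -0.013 and 0.013 m and z of pot5_center in the frame of trough_front between 0.02 and 0.035 m and angle between the z axis of pot5_center and the z axis of trough_front, either way round below 0.25 rad and linear speed of pot5 below 0.03 m/s and contact force between the fingers and pot5 below 0.05 N), for 0.2 s.
7. the shortest pot is taken out again and stands in the tray, let go (x of pot1_center in the frame of tray_in between -0.04 and 0.04 m and y of pot1_center in the frame of tray_in between -0.04 and 0.04 m and z of pot1_center in the frame of tray_in between 0.008 and 0.026 m and angle between pot1_center's own z axis and vertical below 0.2 rad and linear speed of pot1 below 0.03 m/s and contact force between the fingers and pot1 below 0.05 N), for 0.2 s.
At the end, for the whole second after the job is handed in: Slope 17 to 23 degrees. Shortest pot upright in the tray, within 40 mm of its centre along both tray axes. The other pots upright on the trough floor in order of height, closed up (gaps under 10 mm), the second shortest at the front stop. All released and at rest (all of step 1 and all of step 7 and x of pot2_center in the frame of trough_front between 0.01 and 0.029 m and y of pot2_center in the frame of trough_front between -0.013 and 0.013 m and z of pot2_center in the frame of trough_front between 0.0125 and 0.0275 m and angle between the z axis of each of pot2_center, pot3_center, pot4_center, pot5_center and the z axis of trough_front, either way round below 0.25 rad and linear speed of each of pot2, pot3, pot4, pot5 below 0.03 m/s and contact force between the fingers and pot2 below 0.05 N and x of pot3_center in the frame of trough_front between 0.047 and 0.069 m and y of pot3_center in the frame of trough_front between -0.013 and 0.013 m and z of pot3_center in the frame of trough_front between 0.015 and 0.03 m and contact force between the fingers and pot3 below 0.05 N and x of pot4_center in the frame of trough_front between 0.047 and 0.109 m and y of pot4_center in the frame of trough_front between -0.013 and 0.013 m and z of pot4_center in the frame of trough_front between 0.0175 and 0.0325 m and contact force between the fingers and pot4 below 0.05 N and x of pot5_center in the frame of trough_front between 0.047 and 0.149 m and y of pot5_center in the frame of trough_front between -0.013 and 0.013 m and z of pot5_center in the frame of trough_front between 0.02 and 0.035 m and contact force between the fingers and pot5 below 0.05 N); the robot touches nothing.
It fails at once if the truck cab is shoved more than 40 mm from its place (distance of cab from where it was at the start of the episode above 0.04 m).
It fails at once if the sanding block is shoved more than 40 mm from its place (distance of sander from where it was at the start of the episode above 0.04 m).
It fails at once if the pair of tweezers is shoved more than 40 mm from its place (distance of tweezers from where it was at the start of the episode above 0.04 m).
It fails at once if the propeller is shoved more than 40 mm from its place (distance of propeller from where it was at the start of the episode above 0.04 m).
Of pot3, pot4, pot5 only 2 to 3 are there at a start; the rules pass over those that are not, and their reading is None.
At some moment in a run one of pot1, pot2, pot3, pot4, pot5 may be knocked a few centimetres aside while the robot is not near it.
It also fails if it takes over 210 s, if anything falls off the work surface, if the arm or the gripper's body presses on something with over 40 N, if the wrist force passes 120 N, or if a joint passes its speed limit or range.

## Working session

There is one attempt and no reset: what is moved stays moved. The work goes in short steps, Python scripts to look and compute and a shell command to move; the robot and the scene stay as the last step left them, time stands still between calls to the robot, and variables do not carry over. Pictures are saved under pics/ and viewed, and the job is handed in when it is done.

```bash
mkdir -p pics
cat > h.py <<'E'
import numpy as np, cv2
from station import robot
def get(n):
    d=robot.get_image(n); d['f']=200/np.tan(np.radians(d['vertical_fov'])/2)
    d['R']=cv2.Rodrigues(np.array(d['rvec'],float))[0]; d['t']=np.array(d['tvec'],float).reshape(3); return d
def save(n,fn):
    d=get(n); cv2.imwrite('pics/'+fn,d['frame']); return d
def ray(d,u,v,z):
    r=d['R'].T@np.array([(u-d['cx'])/d['f'],(v-d['cy'])/d['f'],1]); c=-d['R'].T@d['t']
    return c+r*(z-c[2])/r[2]
def pts(d):
    v,u=np.mgrid[0:400,0:640]; Z=d['range_z']
    P=np.stack([(u-d['cx'])/d['f']*Z,(v-d['cy'])/d['f']*Z,Z],-1)
    return (P-d['t'])@d['R']   # R^T (p-t)
def proj(d,p):
    c=d['R']@np.array(p)+d['t']; return d['cx']+d['f']*c[0]/c[2], d['cy']+d['f']*c[1]/c[2]
E
python3 - <<'E'
from h import *
for n in ['scene','side','wrist']:
    d=save(n,n+'0.png'); print(n,d['vertical_fov'],-d['R'].T@d['t'],d['R'][2],(d['range_z']>0).mean())
print(robot.read_state(),robot.grip_point_offset)
E
```

```text
scene 49.66361539387374 [ 1.01831761 -0.68147903  0.82514772] [-0.41438153  0.59803258 -0.6860357 ] 0.9961484375
side 45.246399150144185 [0.23788958 0.70096828 0.92464352] [ 0.26220757 -0.64115765 -0.721224  ] 0.9960625
wrist 64.04104140104451 [0.62588377 0.06657255 0.37341102] [-0.00203445 -0.2632354  -0.96472949] 0.99596875
{'clock': 0.15, 'q': array([ 0.10556184,  0.50813829, -0.23751826,  1.50087894,  0.1257002 ,
        1.14888908, -0.15478108]), 'qvel': array([ 0.00113107, -0.00307932, -0.00114516, -0.00367974,  0.00018671,
        0.00032083,  0.00119289]), 'effort': array([-1.45638624e-03, -6.21010351e+01, -2.18872748e+00, -2.49840939e+01,
        1.27439146e-02,  9.07797832e-03,  3.50406015e-05]), 'eef_pos': array([ 6.24634472e-01, -1.16761561e-04,  2.30640975e-01]), 'eef_rot': array([-3.14026425e+00,  3.04347852e-05,  1.57073604e+00]), 'wrist_force': array([-0.98161557,  0.25351136,  0.35591891]), 'wrist_torque': array([-0.02408003, -0.0120967 , -0.02524601]), 'width': 0.08547771995186024} 0.0187
```

View pics/scene0.png

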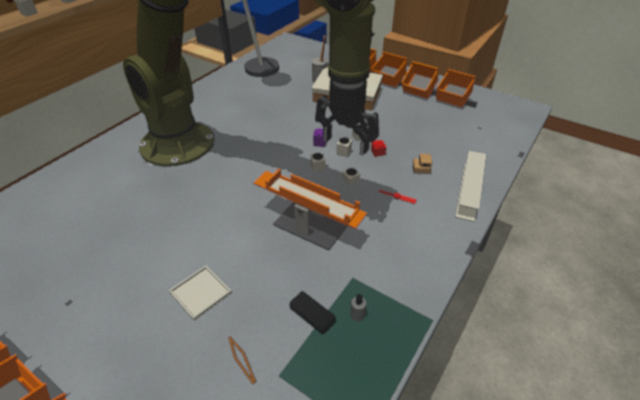

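View pics/side0.png

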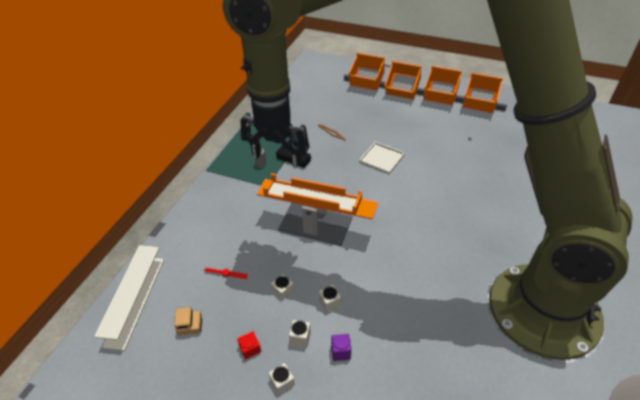

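View pics/wrist0.png

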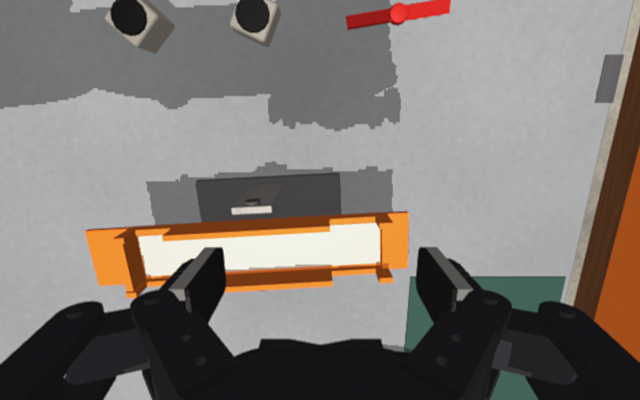

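The side view shows four white pots, with caps at about (283,283), (329,295), (300,328) and (281,377). There is also a red decoy at (249,345), a purple one at (341,347), and the feeder around (315,195). Next I'll measure them from depth.

Run:
```python
from h import *
for n in ['side','scene']:
    d=get(n); P=pts(d); Z=P[...,2]; hsv=cv2.cvtColor(d['frame'],cv2.COLOR_BGR2HSV)
    c0=np.array([])
    m=((Z>0.02)&(Z<0.075)&(P[...,0]>.3)&(P[...,0]<.85)&(P[...,1]>-.5)&(P[...,1]<.6)).astype(np.uint8)
    nn,l,s,c=cv2.connectedComponentsWithStats(m)
    print(n)
    for i in range(1,nn):
        if s[i,4]<40: continue
        q=P[l==i]; zt=np.percentile(q[:,2],95); top=q[q[:,2]>zt-0.009]
        r=cv2.minAreaRect(top[:,:2].astype(np.float32)*1000)
        col=d['frame'][l==i].mean(0).astype(int)
        print(c[i].astype(int),s[i,4],'ztop %.3f'%zt,np.percentile(q[:,2],[50,80,90]).round(4),'rect',np.round(r[0]),np.round(r[1]),round(r[2]),'col',col)
```

```text
side
[283 152] 135 ztop 0.032 [0.0275 0.0297 0.0307] rect [ 741. -267.] [35. 57.] 72 col [29 30 29]
[261 156] 90 ztop 0.055 [0.0359 0.0499 0.0529] rect [ 789. -219.] [12. 29.] 14 col [70 71 69]
[305 157] 70 ztop 0.031 [0.0271 0.0292 0.0302] rect [ 678. -268.] [46. 18.] 85 col [35 35 35]
[309 223] 214 ztop 0.072 [0.0462 0.0629 0.0688] rect [563. -17.] [37.  6.] 1 col [73 75 76]
[120 314] 863 ztop 0.054 [0.0517 0.0531 0.0537] rect [829. 333.] [ 43. 174.] 0 col [198 214 218]
[281 283] 285 ztop 0.036 [0.0323 0.035  0.0359] rect [559. 156.] [38. 40.] 66 col [78 84 85]
[329 295] 350 ztop 0.046 [0.0413 0.0449 0.0457] rect [446. 152.] [38. 38.] 48 col [79 85 86]
[186 319] 568 ztop 0.049 [0.0427 0.0469 0.0479] rect [714. 315.] [34. 45.] 29 col [ 90 135 173]
[299 331] 422 ztop 0.052 [0.0461 0.0497 0.0509] rect [474. 256.] [37. 38.] 13 col [101 108 110]
[248 342] 382 ztop 0.042 [0.0372 0.04   0.0409] rect [563. 314.] [38. 38.] 48 col [ 29  32 192]
[340 344] 442 ztop 0.051 [0.0464 0.0499 0.0508] rect [383. 254.] [38. 39.] 28 col [138  57 112]
[280 376] 434 ztop 0.041 [0.0375 0.0401 0.0409] rect 
[... 389 characters left out ...]
6. 309.] [35. 38.] 61 col [ 37  38 138]
[471 163] 276 ztop 0.053 [0.0507 0.0521 0.053 ] rect [831. 339.] [ 40. 161.] 2 col [167 184 188]
[317 159] 173 ztop 0.046 [0.039  0.0435 0.0449] rect [449. 149.] [38. 41.] 48 col [72 77 79]
[423 162] 252 ztop 0.047 [0.0386 0.0454 0.0464] rect [718. 312.] [34. 49.] 29 col [ 75 109 136]
[351 173] 151 ztop 0.035 [0.0311 0.0337 0.0345] rect [563. 154.] [40. 38.] 64 col [70 75 77]
[301 222] 200 ztop 0.072 [0.049  0.0651 0.07  ] rect [569. -98.] [38.  6.] 7 col [71 74 76]
[312 310] 889 ztop 0.030 [0.0277 0.0291 0.0297] rect [ 722. -274.] [46. 99.] 82 col [41 42 40]
[358 306] 288 ztop 0.072 [0.051  0.0582 0.0709] rect [ 802. -220.] [12. 15.] 32 col [70 72 70]
```

Heights separate them cleanly: pot1 (0.561,0.155), pot2 (0.470,0.354), pot3 (0.447,0.151), pot4 (0.475,0.254), and pot5 is absent. Next, the feeder and tray.

Run:
```python
from h import *
for n in ['side','scene','wrist']:
    d=get(n); P=pts(d); Z=P[...,2]; hsv=cv2.cvtColor(d['frame'],cv2.COLOR_BGR2HSV)
    H,S,V=[hsv[...,i] for i in range(3)]
    reg=(P[...,0]>.35)&(P[...,0]<.85)&(P[...,1]>-.2)&(P[...,1]<.1)&(Z>.03)&(Z<.2)
    org=reg&(H>8)&(H<22)&(S>150)
    q=P[org]; r=cv2.minAreaRect(q[:,:2].astype(np.float32)*1000); print(n,'orange rect',r, 'x',q[:,0].min(),q[:,0].max(),'z',q[:,2].min(),q[:,2].max())
    wf=reg&(S<60)&(V>150); w=P[wf]
    if len(w)>50:
        A=np.c_[w[:,:2],np.ones(len(w))]; co=np.linalg.lstsq(A,w[:,2],rcond=None)[0]; res=w[:,2]-A@co
        r=cv2.minAreaRect(w[:,:2].astype(np.float32)*1000); print(' floor',len(w),co,res.std(),r)
    # tray
    t=(P[...,1]<-.12)&(P[...,0]>.25)&(P[...,0]<.65)&(S<60)&(V>165)&(Z>-.01)&(Z<.03)
    nn,l,s,c=cv2.connectedComponentsWithStats(t.astype(np.uint8)); 
    for i in range(1,nn):
        if s[i,4]>150:
            p=P[l==i]; print(' tray',s[i,4],c[i],cv2.minAreaRect(p[:,:2].astype(np.float32)*1000),np.percentile(p[:,2],[5,50,95]))
```

```text
side orange rect ((559.3218383789062, -56.748477935791016), (291.73980712890625, 60.9737548828125), 3.149393320083618) x 0.41229403463417924 0.7061560053814042 z 0.09241990713491954 0.12879897854925854
 floor 560 [-0.02480169  0.0433778   0.11800141] 0.0017728006410681271 ((572.6937255859375, -57.212921142578125), (212.90042114257812, 43.226768493652344), 2.756258487701416)
 tray 736 [381.05163043 156.44701087] ((479.54376220703125, -376.59564208984375), (122.42649841308594, 110.5054931640625), 79.30815887451172) [0.00105237 0.00518274 0.01266359]
 tray 178 [379.67977528 196.30337079] ((436.4031066894531, -212.12188720703125), (60.580623626708984, 51.695884704589844), 14.150169372558594) [-0.00263388  0.00095697  0.00394476]
scene orange rect ((560.8158569335938, -59.57093811035156), (292.9195556640625, 61.91544723510742), 3.1912710666656494) x 0.4133022128263086 0.7081461037473722 z 0.09122602415691283 0.1287925788368565
 floor 552 [-0.02047417 -0.02377849  0.1108564 ] 0.00127502973417162 ((568.8486938476562, -54.85260009765625), (216.51527404785156, 35.70075988769531), 3.0597484111
[... 417 characters left out ...]
07238  0.11131609] 0.0007646604051365079 ((546.2018432617188, -48.21746063232422), (266.0333251953125, 61.42803192138672), 2.938279390335083)
 tray 3501 [ 72.302485   286.79520137] ((313.1826171875, -164.718994140625), (127.00528717041016, 89.92210388183594), 0.44752445816993713) [-0.00105789  0.00010535  0.00130332]
 tray 6534 [277.81512091 316.00091827] ((566.440185546875, -204.20523071289062), (185.49440002441406, 99.45992279052734), 9.696040153503418) [-1.17300188e-03 -1.63547897e-05  1.15256032e-03]
 tray 898 [128.87305122 387.85634744] ((342.6002197265625, -316.70660400390625), (65.95917510986328, 50.38530731201172), 0.8244562745094299) [-1.14700586e-03 -3.35102735e-05  1.17716694e-03]
```

Pot and trough layout is clear: pivot about (0.566,-0.058), yaw about 3°, slope about -0.02, tray about (0.478,-0.370) with yaw about -11°. First I'll check the tab height, then move over the front tab with the hand shut.

```bash
python3 - <<'E'
from h import *
d=get('wrist'); P=pts(d)
for x0,x1 in ((.415,.445),(.69,.706)):
    m=(P[...,0]>x0)&(P[...,0]<x1)&(P[...,1]>-.08)&(P[...,1]<-.04)&(P[...,2]>.05); print(m.sum(),np.percentile(P[m][:,2],[10,50,90]))
E
python3 -m pendant '{"hand":[1,1,1,1,1,1,1,1],"travel":[[-0.024,-0.008,-0.008],[-0.024,-0.008,-0.008],[-0.024,-0.008,-0.008],[-0.024,-0.008,-0.008],[-0.024,-0.008,-0.008],[-0.024,-0.008,-0.008],[-0.024,-0.008,-0.008],[-0.024,-0.008,-0.008]],"spin":[-10.5,-10.5,-10.5,-10.5,-10.5,-10.5,-10.5,-10.5]}' 40
```

```text
1009 [0.10239784 0.10325187 0.10410709]
635 [0.09640948 0.09719923 0.09800207]
clock: 1.45
eef_pos: [0.4324, -0.0642, 0.1673]
eef_rot: [3.142, -0.001, 0.099]
wrist_force: [0.1, 0.5, -0.5]
width: -0.0002
```

```bash
python3 -m pendant '{"hand":[1,1,1],"travel":[[0,0,0],[0,0,0],[0,0,0]],"spin":[-3,0,0]}'; python3 -c "
from station import robot; s=robot.read_state(); print(s['q'],s['clock'],s['eef_pos'],s['eef_rot'],s['wrist_force'])"
```

```text
clock: 1.82
eef_pos: [0.4335, -0.0639, 0.1674]
eef_rot: [3.142, -0.001, 0.054]
wrist_force: [-0.3, 0.1, 0.4]
width: -0.0003
[-0.02259626  0.29734026  0.14744691  2.06477022 -0.06120391  0.78281817
 -1.35485271] 1.825 [ 0.43345242 -0.06388315  0.16744919] [ 3.14157753e+00 -6.49820956e-04  5.40872078e-02] [-0.33659033  0.12743321  0.36811201]
```

```bash
python3 -m pendant '{"hand":[1,1,1,1,1,1,1,1],"travel":[[0,0,-0.025],[0,0,-0.025],[0,0,-0.01],[0,0,-0.01],[0,0,-0.01],[0,0,-0.01],[0,0,-0.005],[0,0,-0.005]],"spin":[0,0,0,0,0,0,0,0]}'
cat >> h.py <<'E'
def slope(n,yaw=0.053):
    d=get(n); P=pts(d); Z=P[...,2]; hsv=cv2.cvtColor(d['frame'],cv2.COLOR_BGR2HSV); H,S,V=[hsv[...,i] for i in range(3)]
    m=(P[...,0]>.35)&(P[...,0]<.8)&(P[...,1]>-.12)&(P[...,1]<0)&(Z>.03)&(Z<.2)&(S<60)&(V>150)
    m=cv2.erode(m.astype(np.uint8),np.ones((3,3)))>0
    w=P[m]; s=(w[:,0]-.566)*np.cos(yaw)+(w[:,1]+.058)*np.sin(yaw)
    for _ in range(4):
        c=np.polyfit(s,w[:,2],1); r=w[:,2]-np.polyval(c,s); k=abs(r)<.004; s,w=s[k],w[k]
    return len(w),np.degrees(np.arctan(c[0])),c[1]
E
python3 -c "
from h import *
for n in ['side','scene']: print(n,slope(n))
save('side','side1.png')"
```

```text
clock: 2.82
eef_pos: [0.4343, -0.064, 0.068]
eef_rot: [3.142, -0.003, 0.053]
wrist_force: [0.2, 0.2, 7.2]
width: -0.0003
side (364, np.float64(14.78089679685783), np.float64(0.10175364701223441))
scene (128, np.float64(15.14234377689411), np.float64(0.10082655096199454))
```

View pics/side1.png

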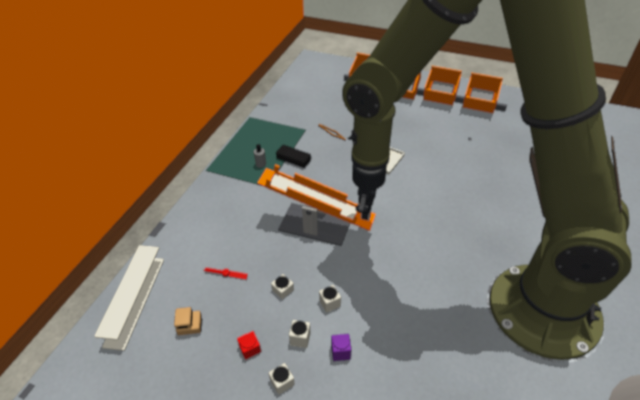

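The tip rests on the tab at (365,218), with the slope at about 15°. About 11 mm more is needed.

```bash
python3 -m pendant '{"hand":[1,1,1,1,1],"travel":[[0.001,0,-0.004],[0.001,0,-0.004],[0,0,-0.003],[0,0,0],[0,0,0]],"spin":[0,0,0,0,0]}' 
python3 -c "
from h import *
for n in ['side','scene']: print(n,slope(n))"
```

```text
clock: 3.6
eef_pos: [0.4351, -0.0641, 0.0564]
eef_rot: [3.142, -0.0, 0.052]
wrist_force: [0.8, 0.7, 0.8]
width: 0.0001
side (366, np.float64(20.017467787107492), np.float64(0.10243876290796633))
scene (78, np.float64(20.303535837077217), np.float64(0.10102726948681087))
```

```bash
python3 -m pendant '{"hand":[1,1,1,-1,-1,-1,-1,-1],"travel":[[0,0,0.03],[0,0,0.05],[0,0,0.054],[0.01,0.044,0],[0.029,0.044,0],[0.029,0.044,0],[0.029,0.044,0],[0.029,0.043,0]],"spin":[0,0,0,-6,-6,-6,-5,-5]}' 
python3 -m pendant '{"hand":[-1,-1],"travel":[[0,0,0],[0,0,0]],"spin":[0,0]}'
cat >> h.py <<'E'
def pots(n):
    d=get(n); P=pts(d); Z=P[...,2]
    m=((Z>0.02)&(Z<0.075)&(P[...,0]>.3)&(P[...,0]<.8)&(P[...,1]>.05)&(P[...,1]<.5)).astype(np.uint8)
    nn,l,s,c=cv2.connectedComponentsWithStats(m)
    for i in range(1,nn):
        if s[i,4]<40: continue
        q=P[l==i]; b=d['frame'][l==i].mean(0)
        if b.max()-b.min()>35: continue
        zt=np.percentile(q[:,2],90); top=q[q[:,2]>zt-0.009]; r=cv2.minAreaRect(top[:,:2].astype(np.float32)*1000)
        cap=q[d['frame'][l==i].max(1)<60]; cap=cap[cap[:,2]>zt-.005]
        print(n,c[i].astype(int),'z90 %.4f'%zt,'rect',np.round(r[0]),np.round(r[1]),round(r[2]),'cap',np.round(cap[:,:2].min(0)*500+cap[:,:2].max(0)*500) if len(cap)>9 else None)
E
python3 -c "
from h import *
for n in ['side','scene','wrist']: pots(n)
for n in ['side','scene']: print(n,slope(n))
save('wrist','wrist1.png')"
```

```text
clock: 4.7
eef_pos: [0.5613, 0.1563, 0.1899]
eef_rot: [3.141, 0.001, -0.439]
wrist_force: [1.4, -0.3, 0.8]
width: 0.0853
clock: 4.95
eef_pos: [0.5603, 0.1543, 0.1896]
eef_rot: [3.14, 0.001, -0.436]
wrist_force: [-0.1, -1.7, -0.1]
width: 0.0854
side [281 283] z90 0.0361 rect [559. 156.] [38. 38.] 65 cap [558. 157.]
side [329 295] z90 0.0459 rect [446. 152.] [38. 39.] 47 cap [446. 152.]
side [299 331] z90 0.0508 rect [474. 255.] [38. 38.] 11 cap [474. 256.]
side [280 376] z90 0.0409 rect [470. 355.] [38. 40.] 53 cap [470. 355.]
scene [359 130] z90 0.0394 rect [475. 350.] [39. 36.] 41 cap [472. 356.]
scene [319 135] z90 0.0495 rect [386. 253.] [36. 42.] 24 cap None
scene [344 144] z90 0.0494 rect [479. 251.] [38. 40.] 7 cap [476. 253.]
scene [317 159] z90 0.0442 rect [450. 149.] [38. 38.] 49 cap [448. 151.]
scene [351 173] z90 0.0351 rect [563. 154.] [40. 40.] 63 cap [561. 157.]
wrist [319 181] z90 0.0349 rect [561. 156.] [38. 37.] 66 cap [560. 156.]
wrist [368 276] z90 0.0448 rect [448. 151.] [39. 38.] 49 cap [448. 151.]
wrist [268 294] z90 0.0498 rect [475. 255.] [38. 38.] 11 cap [475. 255.]
side (198, np.float64(20.10621174213601), np.float64(0.10226528117234324))
scene (78, np.float64(20.319481012482733), np.float64(0.1010853697283041))
```

View pics/wrist1.png

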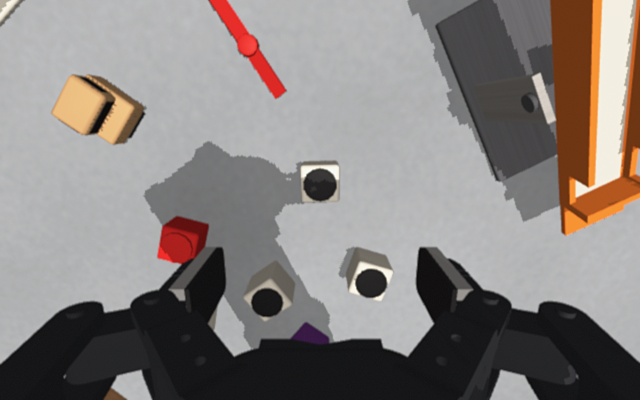

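Pot1 is at (319,181) in the wrist view, centred between the jaws and aligned with them. Descending.

```bash
python3 -m pendant '{"hand":[-1,-1,-1,-1,-1,1,1,1],"travel":[[0,0.002,-0.05],[0,0,-0.05],[0,0,-0.05],[0,0,-0.025],[0,0,-0.007],[0,0,0],[0,0,0],[0,0,0]],"spin":[0,0,0,0,0,0,0,0]}' 30
python3 -m pendant '{"hand":[1,1,1,1],"travel":[[0,0,0],[0,0,0.02],[0,0,0.05],[0,0,0.05]],"spin":[0,0,0,0]}'
python3 -c "
from h import *
save('wrist','wrist2.png')"
```

```text
clock: 6.25
eef_pos: [0.5618, 0.1572, 0.0096]
eef_rot: [-3.14, -0.002, -0.436]
wrist_force: [-0.2, -0.1, 4.9]
width: 0.0376
clock: 6.75
eef_pos: [0.5607, 0.1569, 0.1297]
eef_rot: [3.141, 0.0, -0.436]
wrist_force: [0.6, -0.6, -0.3]
width: 0.0376
```

View pics/wrist2.png

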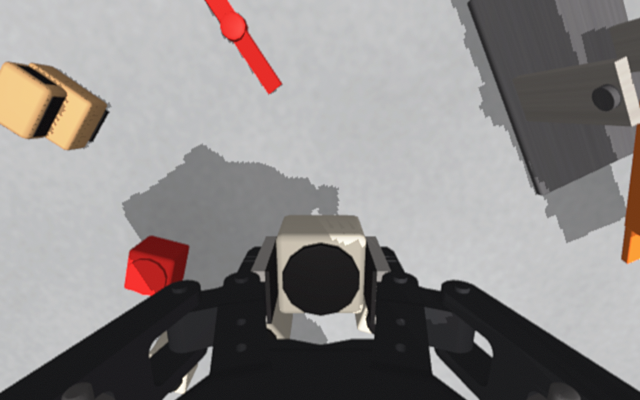

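Pot1 is held squarely, its cap at (320,278). Next I'll carry it over the loading place.

```bash
python3 -m pendant '{"hand":[1,1,1,1,1,1,1,1],"travel":[[0.005,0,0.05],[0.010,-0.02,0.015],[0.014,-0.04,0],[0.014,-0.04,0],[0.014,-0.04,0],[0.014,-0.04,0],[0.014,-0.03,0],[0,0,0]],"spin":[4,4,4,4,4,4,4,0]}' 
python3 -m pendant '{"hand":[1,1],"travel":[[0,0,0],[0,0,0]],"spin":[0,0]}'
python3 -c "
from h import *
for n in ['side','scene']: print(n,slope(n))
save('scene','scene2.png'); save('wrist','wrist3.png')"
```

```text
clock: 7.8
eef_pos: [0.6463, -0.0572, 0.1931]
eef_rot: [3.14, -0.0, 0.048]
wrist_force: [0.3, 0.1, -0.2]
width: 0.0378
clock: 8.05
eef_pos: [0.6457, -0.0514, 0.1933]
eef_rot: [-3.141, 0.0, 0.054]
wrist_force: [-0.2, -0.6, -0.5]
width: 0.0378
side (281, np.float64(19.955839039673766), np.float64(0.10230858499617014))
scene (49, np.float64(20.13453834179975), np.float64(0.10121528025080241))
```

View pics/wrist3.png

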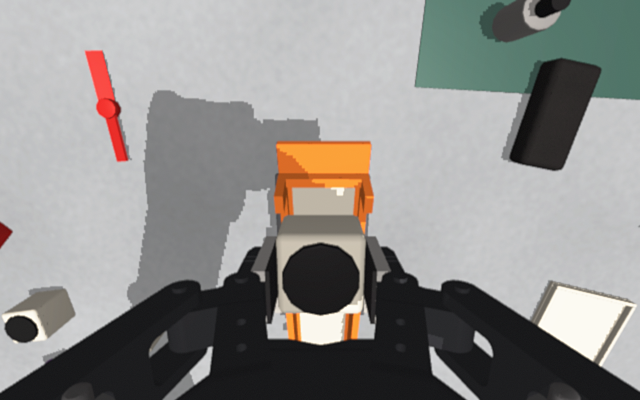

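```bash
cat >> h.py <<'E'
def rear():
    d=get('wrist'); P=pts(d); hsv=cv2.cvtColor(d['frame'],cv2.COLOR_BGR2HSV)
    m=(hsv[...,0]>8)&(hsv[...,0]<22)&(hsv[...,1]>150)&(P[...,2]>.1)&(P[...,0]>.66)
    q=P[m]; r=cv2.minAreaRect(q[:,:2].astype(np.float32)*1000); print(r,q[:,0].max(),np.percentile(q[:,2],[5,95]))
    k=q[:,0]>.682; print('tab y',q[k][:,1].min(),q[k][:,1].max())
E
python3 -c "
from h import *
rear()"
```

```text
((686.4290771484375, -51.605201721191406), (54.63386154174805, 55.860748291015625), 1.9152028560638428) 0.7136651742357761 [0.14157045 0.16188635]
tab y -0.07908636177337672 -0.02341652452863173
```

```bash
python3 -c "
from h import *
d=get('wrist'); P=pts(d); hsv=cv2.cvtColor(d['frame'],cv2.COLOR_BGR2HSV)
for v in range(136,215,4): print(v,P[v,322].round(4),d['frame'][v,322], P[v,280].round(4))
"
```

```text
136 [ 6.88e-01 -5.16e-02 -4.00e-04] [201 200 199] [ 0.6858 -0.0082  0.0007]
140 [ 0.684  -0.0518  0.0013] [171 179 194] [ 6.816e-01 -8.200e-03 -1.000e-04]
144 [ 0.6948 -0.0507  0.1484] [ 49 137 249] [ 0.6935 -0.0263  0.1488]
148 [ 0.6923 -0.0508  0.1467] [ 56 161 251] [ 0.691  -0.0261  0.147 ]
152 [ 0.6898 -0.0509  0.1462] [ 57 162 252] [ 0.6886 -0.0261  0.1465]
156 [ 0.6875 -0.0511  0.1464] [ 56 161 251] [ 0.6862 -0.0261  0.1465]
160 [ 0.6849 -0.0512  0.1452] [ 57 162 251] [ 0.6835 -0.026   0.1446]
164 [ 0.6824 -0.0514  0.1442] [ 57 161 251] [ 0.6812 -0.0261  0.1452]
168 [ 0.6797 -0.0515  0.1431] [ 57 160 251] [ 0.6784 -0.0259  0.143 ]
172 [ 0.6772 -0.0516  0.1429] [ 56 159 253] [ 0.6756 -0.0258  0.1418]
176 [ 0.6749 -0.0518  0.1436] [ 34  96 195] [ 0.6737 -0.0261  0.1444]
180 [ 0.6731 -0.0518  0.1469] [ 56 158 252] [ 0.6723 -0.0268  0.1493]
184 [ 0.6704 -0.052   0.1462] [ 38 107 219] [ 0.6706 -0.0272  0.1525]
188 [ 0.6662 -0.0522  0.1389] [151 170 194] [ 0.6695 -0.0279  0.1578]
192 [ 0.6629 -0.0524  0.1365] [166 182 190] [ 0.668  -0.0283  0.1615]
196 [ 0.6601 -0.0526  0.1359] [167 182 190] [ 0.7137 -0.049   0.3363]
200 [ 0.6575 -0.0527  0.1361] [166 182 190] [ 0.6637 -0.0285  0.1625]
204 [ 0.6545 -0.0529  0.1352] [167 182 191] [ 0.6613 -0.0286  0.1627]
208 [ 0.651  -0.0531  0.1328] [167 182 190] [ 0.6587 -0.0286  0.1618]
212 [ 0.6478 -0.0533  0.1314] [168 183 191] [ 0.6559 -0.0285  0.1606]
```

Geometry agrees with the model. Because of the lean, the vertical pads fit the gap best at x≈0.641. I'll shift there, lower and release.

```bash
python3 -m pendant '{"hand":[1,1,1,1,1,1],"travel":[[-0.0045,-0.003,0],[0,0,0],[0,0,-0.02],[0,0,-0.018],[0,0,-0.007],[0,0,0]],"spin":[0,0,0,0,0,0]}' 
python3 -c "
from h import *
save('side','side3.png')"
```

```text
clock: 9.1
eef_pos: [0.6414, -0.0561, 0.1481]
eef_rot: [-3.141, 0.001, 0.052]
wrist_force: [-0.2, -0.4, 0.3]
width: 0.0373
```

View pics/side3.png

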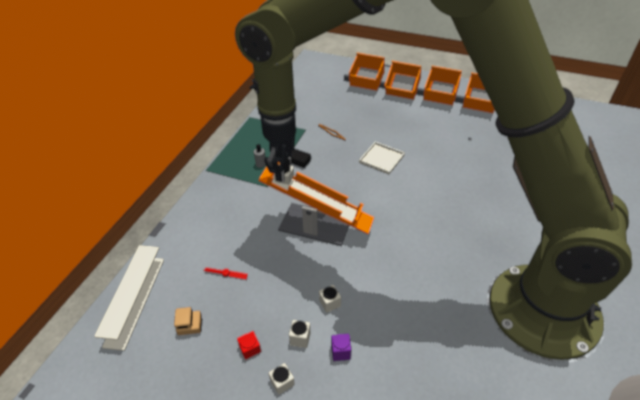

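Pot1 is held in the trough at the loading gap, about (287,178). Releasing.

```bash
python3 -m pendant '{"hand":[-1,-1,-1,-1],"travel":[[0,0,0],[0,0,0],[0,0,0],[0,0,0]],"spin":[0,0,0,0]}' 
python3 -m pendant '{"hand":[-1,-1,-1,-1,-1,-1],"travel":[[0,0,0.04],[0,0,0.04],[0,0.04,0],[0,0.04,0],[0,0,0],[0,0,0]],"spin":[0,0,0,0,0,0]}'
cat >> h.py <<'E'
def tp(n,th=np.radians(20),yaw=0.053):
    """pots in trough: dark cap points in trough_front frame"""
    d=get(n); P=pts(d); u=np.array([np.cos(yaw),np.sin(yaw),0]); l=np.array([-np.sin(yaw),np.cos(yaw),0]); k=np.array([0,0,1.])
    X=np.cos(th)*u+np.sin(th)*k; N=-np.sin(th)*u+np.cos(th)*k
    o=np.array([.566,-.0578,.09])-.106*X+.010*N
    Q=(P-o)@np.stack([X,l,N],1)
    m=(abs(Q[...,1])<.03)&(Q[...,0]>-.01)&(Q[...,0]<.24)&(Q[...,2]>.02)&(Q[...,2]<.07)&(d['frame'].max(2)<60)
    nn,L,s,c=cv2.connectedComponentsWithStats(m.astype(np.uint8))
    for i in range(1,nn):
        if s[i,4]<15: continue
        q=Q[L==i]; print(n,c[i].astype(int),s[i,4],'mid',np.round((q.min(0)+q.max(0))*500,1),'span',np.round((q.max(0)-q.min(0))*1000),'medz',np.median(q[:,2]).round(4))
E
python3 -c "
from h import *
for n in ['side','scene']: tp(n); print(slope(n))
save('scene','scene3.png')
pots('side')"
```

```text
clock: 9.65
eef_pos: [0.6415, -0.056, 0.1484]
eef_rot: [-3.142, -0.0, 0.052]
wrist_force: [-0.1, -0.1, 0.1]
width: 0.0855
clock: 10.4
eef_pos: [0.6414, 0.0233, 0.2282]
eef_rot: [3.141, 0.0, 0.052]
wrist_force: [0.4, 0.5, 0.2]
width: 0.0855
side [352 204] 69 mid [17.5 -0.3 34.8] span [24. 27.  9.] medz 0.0352
(240, np.float64(19.30741582739919), np.float64(0.10296387598117361))
scene [276 184] 40 mid [19.7 -2.4 34.3] span [27. 25.  3.] medz 0.0339
(76, np.float64(19.682085693401223), np.float64(0.10191206245488801))
side [329 295] z90 0.0455 rect [446. 152.] [39. 39.] 45 cap [446. 153.]
side [299 331] z90 0.0508 rect [474. 256.] [38. 40.] 11 cap [473. 257.]
side [280 376] z90 0.0409 rect [471. 354.] [38. 39.] 53 cap [470. 355.]
```

View pics/scene3.png

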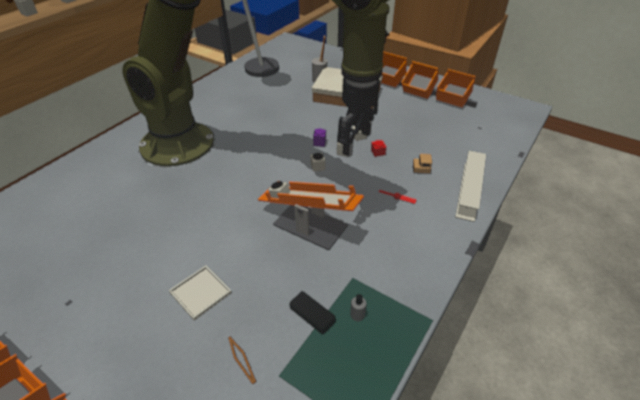

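Pot1 sits at the stop, at trough x≈18.5 mm and upright. Next is pot2 at about (0.470,0.355).

```bash
python3 -m pendant '{"hand":[-1,-1,-1,-1,-1,-1,-1,-1],"travel":[[-0.0245,0.0472,-0.005],[-0.0245,0.0472,-0.005],[-0.0245,0.0472,-0.005],[-0.0245,0.0472,-0.005],[-0.0245,0.0472,-0.005],[-0.0245,0.0472,-0.005],[-0.0245,0.0472,-0.005],[0,0,0]],"spin":[-6,-6,-6,-6,-6,-5,-5,0]}' 
python3 -m pendant '{"hand":[-1,-1,-1],"travel":[[0,0,0],[0,0,0],[0,0,0]],"spin":[0,0,0]}'
python3 -c "
from h import *
for n in ['side','wrist']: pots(n)
save('wrist','wrist4.png')"
```

```text
clock: 11.7
eef_pos: [0.4665, 0.3595, 0.1925]
eef_rot: [-3.142, 0.003, -0.638]
wrist_force: [0.3, -0.7, 0.2]
width: 0.0853
clock: 12.08
eef_pos: [0.4709, 0.353, 0.1935]
eef_rot: [-3.141, -0.0, -0.648]
wrist_force: [0.5, 0.5, -0.3]
width: 0.086
side [329 295] z90 0.0456 rect [446. 152.] [38. 38.] 47 cap [446. 152.]
side [299 331] z90 0.0509 rect [474. 255.] [37. 40.] 11 cap [474. 256.]
side [280 376] z90 0.0409 rect [470. 354.] [38. 39.] 55 cap [470. 355.]
wrist [518  68] z90 0.0447 rect [447. 152.] [38. 38.] 48 cap [447. 152.]
wrist [404 115] z90 0.0498 rect [475. 255.] [38. 38.] 11 cap [475. 256.]
wrist [319 180] z90 0.0399 rect [472. 355.] [38. 38.] 54 cap [472. 355.]
```

View pics/wrist4.png

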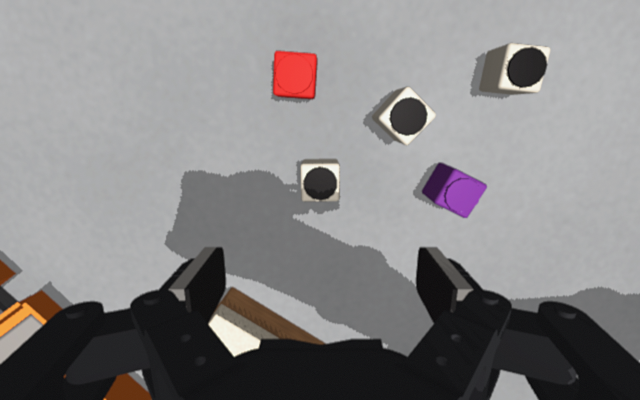

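Pot2 is at (320,181), square to the jaws. Descending.

```bash
python3 -m pendant '{"hand":[-1,-1,-1,-1,-1,1,1,1],"travel":[[0.0005,0.002,-0.05],[0,0,-0.05],[0,0,-0.05],[0,0,-0.025],[0,0,-0.009],[0,0,0],[0,0,0],[0,0,0]],"spin":[1,0,0,0,0,0,0,0]}' 30
python3 -m pendant '{"hand":[1,1,1,1,1,1],"travel":[[0,0,0],[0,0,0.03],[0,0,0.05],[0,0,0.06],[0,0,0.045],[0,0,0]],"spin":[0,0,0,0,0,0]}'
python3 -c "
from h import *
for n in ['side']: tp(n); pots(n)"
```

```text
clock: 13.22
eef_pos: [0.4712, 0.3569, 0.0106]
eef_rot: [-3.139, -0.001, -0.628]
wrist_force: [0.5, 1.4, 2.8]
width: 0.037
clock: 13.98
eef_pos: [0.4722, 0.3575, 0.1987]
eef_rot: [-3.134, -0.002, -0.628]
wrist_force: [-0.1, 0.4, -1.0]
width: 0.0373
side [352 204] 63 mid [17.8 -0.1 35. ] span [23. 25.  8.] medz 0.0346
side [329 295] z90 0.0458 rect [445. 152.] [38. 39.] 46 cap [446. 153.]
side [299 331] z90 0.0505 rect [474. 256.] [38. 38.] 13 cap [474. 256.]
```

```bash
python3 -m pendant '{"hand":[1,1,1,1,1,1,1,1],"travel":[[0.021,-0.044,0],[0.021,-0.046,0],[0.021,-0.046,0],[0.021,-0.046,0],[0.021,-0.046,0],[0.021,-0.046,0],[0.021,-0.046,0],[0.021,-0.046,0]],"spin":[4,5,5,5,5,5,5,5]}' 
python3 -m pendant '{"hand":[1,1,1,1],"travel":[[0,-0.045,0],[0,0,0],[0,0,0],[0,0,0]],"spin":[0,0,0,0]}'
```

```text
clock: 15.08
eef_pos: [0.638, -0.0109, 0.1921]
eef_rot: [-3.141, 0.004, 0.056]
wrist_force: [0.4, 0.1, -0.7]
width: 0.0376
clock: 15.58
eef_pos: [0.6382, -0.0527, 0.1935]
eef_rot: [-3.14, 0.001, 0.055]
wrist_force: [0.2, -0.4, -0.0]
width: 0.0377
```

Shift to x=0.641, y=-0.0545, then lower and release.

```bash
python3 -m pendant '{"hand":[1,1,1,1,1,1],"travel":[[0.003,-0.0015,0],[0,0,0],[0,0,-0.02],[0,0,-0.018],[0,0,-0.007],[0,0,0]],"spin":[0,0,0,0,0,0]}' 
python3 -m pendant '{"hand":[-1,-1,-1,-1],"travel":[[0,0,0],[0,0,0],[0,0,0],[0,0,0]],"spin":[0,0,0,0]}' 
python3 -m pendant '{"hand":[-1,-1,-1,-1,-1,-1],"travel":[[0,0,0.04],[0,0,0.04],[-0.02,0.04,0],[-0.02,0.04,0],[0,0,0],[0,0,0]],"spin":[0,0,0,0,0,0]}' 
python3 -c "
from h import *
for n in ['side','scene']: tp(n); print(slope(n))
pots('side')"
```

```text
clock: 16.32
eef_pos: [0.6414, -0.056, 0.1491]
eef_rot: [-3.142, 0.001, 0.053]
wrist_force: [0.4, -0.1, -0.5]
width: 0.0375
clock: 16.82
eef_pos: [0.6416, -0.0561, 0.1495]
eef_rot: [-3.142, -0.0, 0.052]
wrist_force: [-0.1, -0.0, 0.4]
width: 0.0851
clock: 17.58
eef_pos: [0.6017, 0.0233, 0.2295]
eef_rot: [3.141, -0.0, 0.052]
wrist_force: [-0.5, 0.3, 0.6]
width: 0.0856
side [338 197] 72 mid [55.6  0.4 39.7] span [24. 27.  8.] medz 0.04
side [352 204] 68 mid [17.  -1.2 34.9] span [23. 28.  5.] medz 0.0348
(113, np.float64(17.75389231581025), np.float64(0.10481362784811214))
scene [282 183] 85 mid [37.9 -1.2 36.5] span [64. 25. 10.] medz 0.037
(78, np.float64(19.751054403301325), np.float64(0.10149857228917744))
side [329 295] z90 0.0454 rect [447. 151.] [38. 39.] 47 cap [446. 153.]
side [299 331] z90 0.0506 rect [474. 255.] [38. 39.] 11 cap [473. 255.]
```

Pot2 is at x≈56 mm behind pot1. Next is pot3 at (0.447,0.152), 48°.

```bash
python3 -m pendant '{"hand":[-1,-1,-1,-1,-1,-1,-1,-1],"travel":[[-0.031,0.026,-0.006],[-0.031,0.026,-0.006],[-0.031,0.026,-0.006],[-0.031,0.026,-0.006],[-0.031,0.024,-0.006],[0,0,-0.006],[0,0,0],[0,0,0]],"spin":[-9,-9,-9,-9,-9,0,0,0]}' 
python3 -m pendant '{"hand":[-1,-1],"travel":[[0,0,0],[0,0,0]],"spin":[0,0]}'
python3 -c "
from h import *
for n in ['side','wrist']: pots(n)"
```

```text
clock: 18.82
eef_pos: [0.4476, 0.1509, 0.1934]
eef_rot: [-3.141, -0.001, -0.734]
wrist_force: [0.2, -0.4, -0.0]
width: 0.0856
clock: 19.08
eef_pos: [0.4469, 0.1514, 0.1933]
eef_rot: [-3.141, -0.0, -0.734]
wrist_force: [0.1, -0.5, -0.2]
width: 0.0856
side [329 295] z90 0.0454 rect [446. 152.] [39. 39.] 45 cap [446. 153.]
side [299 331] z90 0.0508 rect [474. 256.] [38. 38.] 12 cap [474. 255.]
wrist [321 181] z90 0.0449 rect [447. 151.] [38. 38.] 47 cap [447. 151.]
wrist [226 228] z90 0.0499 rect [475. 255.] [38. 38.] 11 cap [475. 255.]
```

```bash
python3 -m pendant '{"hand":[-1,-1,-1,-1,-1,1,1,1],"travel":[[0,0,-0.05],[0,0,-0.05],[0,0,-0.05],[0,0,-0.025],[0,0,-0.007],[0,0,0],[0,0,0],[0,0,0]],"spin":[0,0,0,0,0,0,0,0]}' 30
python3 -m pendant '{"hand":[1,1,1,1,1,1],"travel":[[0,0,0],[0,0,0.03],[0,0,0.05],[0,0,0.06],[0,0,0.047],[0,0,0]],"spin":[0,0,0,0,0,0]}'
python3 -m pendant '{"hand":[1,1,1,1,1,1,1,1],"travel":[[0.033,-0.034,0],[0.033,-0.034,0],[0.033,-0.034,0],[0.033,-0.034,0],[0.033,-0.034,0],[0.029,-0.036,0],[0,0,0],[0,0,0]],"spin":[9,9,9,9,9,0,0,0]}' 
python3 -m pendant '{"hand":[1,1],"travel":[[0,0,0],[0,0,0]],"spin":[0,0]}'
```

```text
clock: 20.18
eef_pos: [0.4472, 0.1522, 0.0124]
eef_rot: [-3.14, -0.001, -0.733]
wrist_force: [0.4, -0.3, 4.9]
width: 0.0376
clock: 20.92
eef_pos: [0.4483, 0.1524, 0.2021]
eef_rot: [-3.134, -0.003, -0.733]
wrist_force: [-0.0, -0.2, -1.2]
width: 0.0375
clock: 21.92
eef_pos: [0.6396, -0.0535, 0.1969]
eef_rot: [-3.14, 0.002, 0.052]
wrist_force: [-0.1, 0.2, 0.2]
width: 0.0376
clock: 22.18
eef_pos: [0.6402, -0.0529, 0.1984]
eef_rot: [-3.141, -0.0, 0.054]
wrist_force: [0.5, 0.4, -0.4]
width: 0.0372
```

```bash
python3 -m pendant '{"hand":[1,1,1,1,1,1],"travel":[[0.001,-0.0015,0],[0,0,0],[0,0,-0.022],[0,0,-0.018],[0,0,-0.008],[0,0,0]],"spin":[0,0,0,0,0,0]}' 
python3 -m pendant '{"hand":[-1,-1,-1,-1],"travel":[[0,0,0],[0,0,0],[0,0,0],[0,0,0]],"spin":[0,0,0,0]}' 
python3 -m pendant '{"hand":[-1,-1,-1,-1,-1,-1],"travel":[[0,0,0.04],[0,0,0.04],[-0.02,0.04,0],[-0.02,0.04,0],[0,0,0],[0,0,0]],"spin":[0,0,0,0,0,0]}' 
python3 -c "
from h import *
for n in ['side','scene']: tp(n); print(slope(n))
pots('side')"
```

```text
clock: 22.92
eef_pos: [0.6413, -0.0556, 0.15]
eef_rot: [-3.141, 0.001, 0.052]
wrist_force: [0.1, 0.3, -0.2]
width: 0.0376
clock: 23.42
eef_pos: [0.6416, -0.0557, 0.1505]
eef_rot: [3.142, -0.0, 0.052]
wrist_force: [0.7, -0.5, -0.3]
width: 0.0856
clock: 24.18
eef_pos: [0.6017, 0.0238, 0.2305]
eef_rot: [3.141, -0.0, 0.052]
wrist_force: [-0.1, -0.7, 0.1]
width: 0.0856
side [324 188] 70 mid [93.8  3.1 45.3] span [24. 26.  8.] medz 0.0451
side [338 197] 71 mid [55.5 -0.2 40.4] span [24. 29.  9.] medz 0.0399
side [352 204] 72 mid [17.8 -0.7 34.1] span [24. 26.  7.] medz 0.0348
(81, np.float64(9.30209892989044), np.float64(0.11525246708556776))
scene [288 183] 130 mid [56.4 -1.3 39.3] span [105.  24.  15.] medz 0.0391
(74, np.float64(20.431560235792148), np.float64(0.10104917689715526))
side [299 331] z90 0.0508 rect [474. 256.] [37. 40.] 10 cap [473. 255.]
```

Pot3 is in at x≈94 mm. Next is pot4 at (0.475,0.255).

```bash
python3 -m pendant '{"hand":[-1,-1,-1,-1,-1,-1,-1,-1],"travel":[[-0.0255,0.046,-0.007],[-0.0255,0.046,-0.007],[-0.0255,0.046,-0.007],[-0.0255,0.046,-0.007],[-0.0255,0.046,-0.007],[0,0,0],[0,0,0],[0,0,0]],"spin":[2,2,2,2,0,0,0,0]}' 
python3 -m pendant '{"hand":[-1,-1],"travel":[[0,0,0],[0,0,0]],"spin":[0,0]}'
python3 -c "
from h import *
for n in ['side','wrist']: pots(n)"
```

```text
clock: 25.42
eef_pos: [0.4751, 0.2528, 0.1954]
eef_rot: [3.141, -0.0, 0.189]
wrist_force: [-0.2, -0.8, -0.4]
width: 0.0854
clock: 25.68
eef_pos: [0.4744, 0.2537, 0.1953]
eef_rot: [3.142, -0.0, 0.191]
wrist_force: [-0.3, 0.5, 0.2]
width: 0.0852
side [299 331] z90 0.0507 rect [474. 255.] [38. 40.] 12 cap [474. 257.]
wrist [319 181] z90 0.0499 rect [475. 255.] [37. 38.] 11 cap [475. 256.]
wrist [ 65 269] z90 0.0607 rect [343. 488.] [86. 24.] 0 cap None
```

```bash
python3 -m pendant '{"hand":[-1,-1,-1,-1,-1,1,1,1],"travel":[[0.0005,0.0015,-0.05],[0,0,-0.05],[0,0,-0.05],[0,0,-0.025],[0,0,-0.008],[0,0,0],[0,0,0],[0,0,0]],"spin":[0,0,0,0,0,0,0,0]}' 30
python3 -m pendant '{"hand":[1,1,1,1,1,1],"travel":[[0,0,0],[0,0,0.03],[0,0,0.05],[0,0,0.06],[0,0,0.047],[0,0,0]],"spin":[0,0,0,0,0,0]}'
python3 -m pendant '{"hand":[1,1,1,1,1,1,1,1],"travel":[[0.024,-0.044,0],[0.024,-0.044,0],[0.024,-0.044,0],[0.024,-0.044,0],[0.024,-0.044,0],[0.024,-0.044,0],[0.022,-0.046,0],[0,0,0]],"spin":[-2,-2,-2,-2,0,0,0,0]}' 
python3 -m pendant '{"hand":[1,1,1],"travel":[[0,0,0],[0,0,0],[0,0,0]],"spin":[0,0,0]}'
```

```text
clock: 26.78
eef_pos: [0.4753, 0.2563, 0.0135]
eef_rot: [-3.141, -0.002, 0.192]
wrist_force: [0.0, -0.9, 2.8]
width: 0.0378
clock: 27.52
eef_pos: [0.4763, 0.2569, 0.2035]
eef_rot: [-3.139, -0.008, 0.192]
wrist_force: [0.8, -0.3, -0.8]
width: 0.0379
clock: 28.52
eef_pos: [0.6405, -0.0601, 0.1975]
eef_rot: [3.139, 0.002, 0.045]
wrist_force: [0.4, 0.7, -0.3]
width: 0.0373
clock: 28.9
eef_pos: [0.6403, -0.0527, 0.1993]
eef_rot: [-3.141, 0.0, 0.054]
wrist_force: [0.8, -0.6, -1.1]
width: 0.0377
```

```bash
python3 -m pendant '{"hand":[1,1,1,1,1,1],"travel":[[0.001,-0.0015,0],[0,0,0],[0,0,-0.022],[0,0,-0.018],[0,0,-0.008],[0,0,0]],"spin":[0,0,0,0,0,0]}' 
python3 -m pendant '{"hand":[-1,-1,-1,-1],"travel":[[0,0,0],[0,0,0],[0,0,0],[0,0,0]],"spin":[0,0,0,0]}' 
python3 -m pendant '{"hand":[-1,-1,-1,-1,-1,-1],"travel":[[0,0,0.04],[0,0,0.04],[-0.02,0.04,0],[-0.02,0.04,0],[0,0,0],[0,0,0]],"spin":[0,0,0,0,0,0]}' 
python3 -c "
from h import *
for n in ['side','scene','wrist']: tp(n); print(slope(n))
pots('side'); save('wrist','wrist5.png')"
```

```text
clock: 29.65
eef_pos: [0.6413, -0.0556, 0.151]
eef_rot: [-3.141, 0.001, 0.052]
wrist_force: [0.1, 0.5, 0.1]
width: 0.0378
clock: 30.15
eef_pos: [0.6416, -0.0556, 0.1515]
eef_rot: [3.142, -0.0, 0.052]
wrist_force: [-0.8, -0.4, 0.7]
width: 0.0855
clock: 30.9
eef_pos: [0.6017, 0.0238, 0.2315]
eef_rot: [3.141, -0.001, 0.052]
wrist_force: [0.7, -0.8, 0.6]
width: 0.0856
side [311 180] 70 mid [130.6   1.5  49.9] span [24. 24.  7.] medz 0.0501
side [324 188] 70 mid [93.8  3.2 45. ] span [24. 27.  7.] medz 0.0451
side [338 196] 70 mid [55.8  1.2 40.6] span [24. 28.  8.] medz 0.0399
side [352 204] 69 mid [17.9 -1.5 34.9] span [24. 27.  7.] medz 0.0349
(64, np.float64(5.181516856491782), np.float64(0.12271094742372103))
scene [294 182] 185 mid [74.9 -0.8 41.3] span [143.  26.  19.] medz 0.0429
(70, np.float64(20.304768057563344), np.float64(0.10105442802282161))
wrist [410 288] 2057 mid [76.3 -0.2 41.1] span [146.  34.  20.] medz 0.0403
(1687, np.float64(3.0826987501050858), np.float64(0.12783204079063015))
```

View pics/wrist5.png

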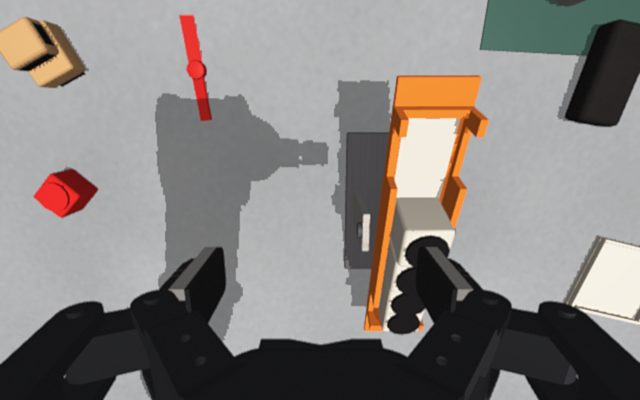

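All four are loaded in order, at x = 18, 56, 94 and 131 mm, and the wrist view shows four caps in a row from (405,318) to (427,250). The only near-white tall items left are out of play. Next I go to pot1 at the stop.

```bash
python3 -m pendant '{"hand":[-1,-1,-1,-1,-1,-1],"travel":[[-0.0425,-0.022,0],[-0.043,-0.0325,0],[-0.043,-0.0325,0],[0,0,-0.04],[0,0,0],[0,0,0]],"spin":[0,0,0,0,0,0]}' 
python3 -c "
from h import *
save('wrist','wrist6.png')
d=get('wrist');P=pts(d)
q=proj(d,(.4746,-.0629,.1)); print(q)
for n in ['side','wrist']: tp(n)"
```

```text
clock: 32.05
eef_pos: [0.4739, -0.0623, 0.192]
eef_rot: [-3.142, -0.001, 0.053]
wrist_force: [0.7, 0.2, 0.7]
width: 0.0855
(np.float64(321.37685298959235), np.float64(201.74059603028414))
side [311 180] 72 mid [131.1   2.8  50.3] span [25. 26.  7.] medz 0.05
side [324 188] 71 mid [93.9  1.  44.5] span [24. 27.  7.] medz 0.0449
side [338 197] 78 mid [55.1  0.9 39.2] span [25. 28.  8.] medz 0.0401
side [352 204] 78 mid [18.4  0.5 35.1] span [26. 29. 10.] medz 0.0354
wrist [321  51] 3049 mid [132.2  -0.3  49.6] span [32. 31.  5.] medz 0.0496
wrist [320 117] 2032 mid [94.8  0.6 44.4] span [32. 30.  4.] medz 0.0445
wrist [322 185] 2538 mid [37.9 -1.6 36.1] span [69. 32. 11.] medz 0.0388
```

View pics/wrist6.png

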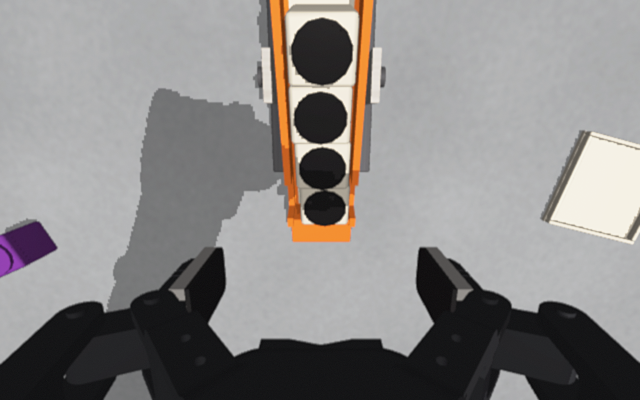

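The wrist view shows pot1's cap at (325,208) against the stop and the others closed up behind. Descending to TCP z≈0.081.

```bash
python3 -m pendant '{"hand":[-1,-1,-1,-1,-1],"travel":[[-0.001,-0.001,-0.04],[0,0,-0.035],[0,0,-0.025],[0,0,-0.011],[0,0,0]],"spin":[0,0,0,0,0]}' 25
python3 -m pendant '{"hand":[1,1,1,1],"travel":[[0,0,0],[0,0,0],[0,0,0],[0,0,0]],"spin":[0,0,0,0]}'
python3 -c "
from h import *
save('wrist','wrist7.png'); save('side','side7.png')"
```

```text
clock: 32.88
eef_pos: [0.4721, -0.0636, 0.0802]
eef_rot: [-3.142, 0.001, 0.053]
wrist_force: [-0.1, -0.7, -0.1]
width: 0.0855
clock: 33.38
eef_pos: [0.4724, -0.0637, 0.0809]
eef_rot: [3.141, -0.001, 0.052]
wrist_force: [-1.0, -0.2, 6.1]
width: 0.0377
```

View pics/wrist7.png

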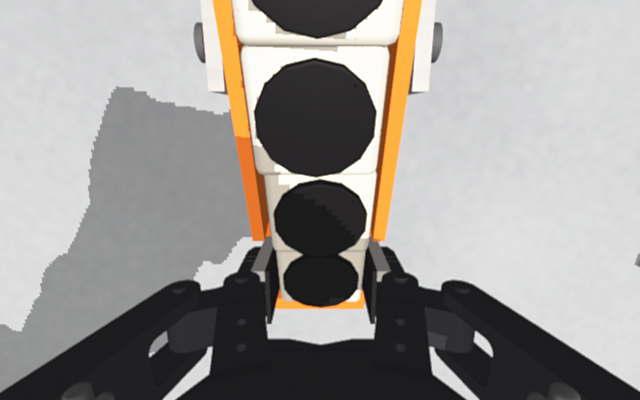

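Pot1 is gripped at (320,280). I'll lift it along the trough's normal.

```bash
python3 -m pendant '{"hand":[1,1,1,1,1,1,1,1],"travel":[[-0.0015,0,0.004],[-0.003,0,0.008],[-0.0035,0,0.0095],[-0.005,0,0.0125],[-0.01,0,0.02],[-0.01,0,0.03],[0,0,0.03],[0,0,0]],"spin":[0,0,0,0,0,0,0,0]}'
python3 -c "
from h import *
for n in ['side','scene']: tp(n); print(slope(n))
save('wrist','wrist8.png'); save('side','side8.png')"
```

```text
clock: 34.48
eef_pos: [0.4392, -0.0638, 0.1966]
eef_rot: [3.141, -0.003, 0.052]
wrist_force: [0.2, 0.2, -0.5]
width: 0.0371
side [325 187] 69 mid [93.9  2.4 50.4] span [24. 27.  7.] medz 0.0499
side [339 196] 69 mid [55.1  1.1 45. ] span [25. 30.  9.] medz 0.0446
side [353 204] 71 mid [17.1  1.  39.9] span [24. 26.  8.] medz 0.0398
(103, np.float64(8.684646573574614), np.float64(0.11789675195567359))
scene [287 181] 149 mid [56.6  1.3 44. ] span [101.  32.  13.] medz 0.0438
(62, np.float64(20.65115051865793), np.float64(0.10080772484977099))
```

View pics/wrist8.png

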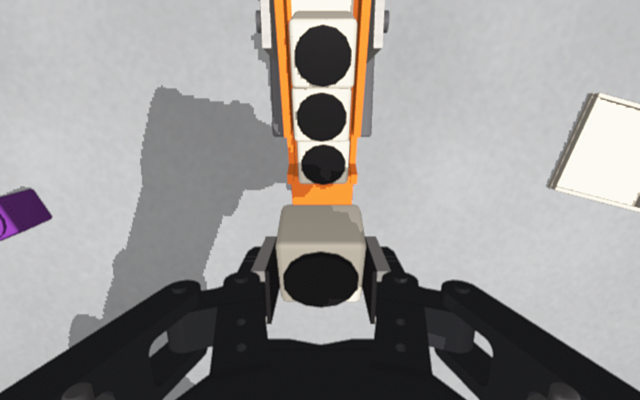

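View pics/side8.png

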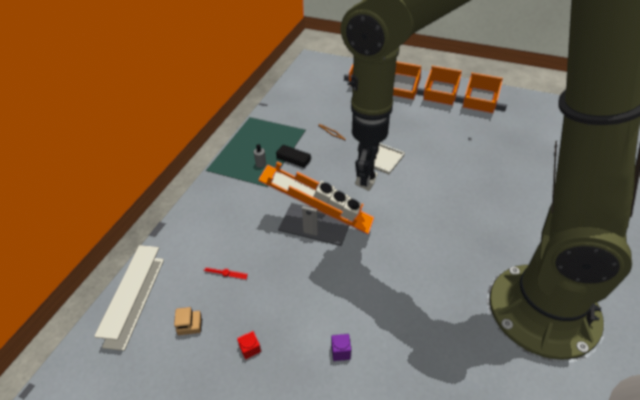

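Pot1 is out, and the remaining three have closed up at x = 17, 55 and 94 mm with the slope still at 20°. Now the tray.

```bash
python3 -m pendant '{"hand":[1,1,1,1,1,1,1,1],"travel":[[0,-0.025,0],[0.006,-0.05,0],[0.006,-0.05,0],[0.006,-0.05,0],[0.006,-0.05,0],[0.006,-0.05,0],[0.006,-0.03,0],[0,0,0]],"spin":[0,-3,-3,-3,-3,-2,0,0]}'
python3 -m pendant '{"hand":[1,1],"travel":[[0,0,0],[0,0,0]],"spin":[0,0]}'
python3 -c "
from h import *
d=save('wrist','wrist9.png')
P=pts(d); Z=P[...,2]
m=(Z>.007)&(Z<.016)&(abs(P[...,0]-.48)<.09)&(abs(P[...,1]+.37)<.09); q=P[m]; print(m.sum(),cv2.minAreaRect(q[:,:2].astype(np.float32)*1000))
d=get('scene');P=pts(d); Z=P[...,2]
m=(Z>.007)&(Z<.016)&(abs(P[...,0]-.48)<.09)&(abs(P[...,1]+.37)<.09)&(d['frame'].min(2)>150); q=P[m]; print(m.sum(),cv2.minAreaRect(q[:,:2].astype(np.float32)*1000))
"
```

```text
clock: 35.78
eef_pos: [0.474, -0.3711, 0.1928]
eef_rot: [3.141, 0.002, -0.196]
wrist_force: [0.3, 0.9, -1.0]
width: 0.0373
clock: 36.02
eef_pos: [0.4752, -0.3671, 0.1941]
eef_rot: [-3.141, 0.001, -0.19]
wrist_force: [0.6, 0.6, 0.9]
width: 0.0374
1258 ((477.96966552734375, -366.82537841796875), (100.12040710449219, 99.8108901977539), 78.74047088623047)
110 ((478.43548583984375, -367.05438232421875), (99.01527404785156, 97.92791748046875), 77.96916961669922)
```

View pics/wrist9.png

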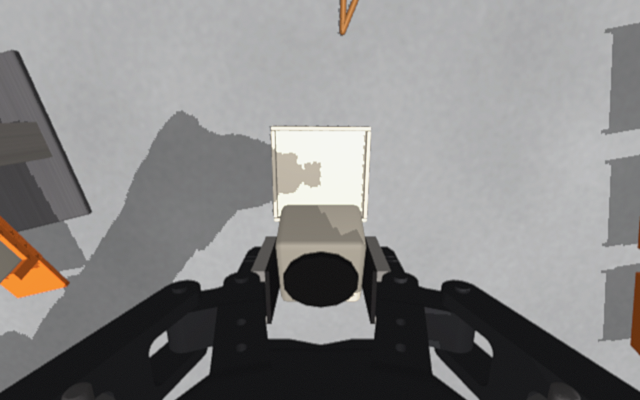

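The tray's rim measures 100 x 100 mm, centred at (0.478,-0.367). Lower to TCP z≈0.025 and release.

```bash
python3 -m pendant '{"hand":[1,1,1,1,1,1,1],"travel":[[0.003,0,-0.05],[0,0,-0.05],[0,0,-0.04],[0,0,-0.02],[0,0,-0.007],[0,0,-0.002],[0,0,0]],"spin":[0,0,0,0,0,0,0]}'
python3 -m pendant '{"hand":[-1,-1,-1,-1,-1],"travel":[[0,0,0],[0,0,0],[0,0,0],[0,0,0],[0,0,0]],"spin":[0,0,0,0,0]}'
python3 -m pendant '{"hand":[-1,-1,-1,-1,-1],"travel":[[0,0,0.05],[0,0,0.06],[0,0,0.06],[0,0,0],[0,0,0]],"spin":[0,0,0,0,0]}'
python3 -c "
from h import *
d=save('wrist','wrist10.png')
for n in ['wrist','scene']:
    d=get(n) ;P=pts(d); Z=P[...,2]
    m=(Z>.025)&(Z<.06)&(abs(P[...,0]-.48)<.06)&(abs(P[...,1]+.37)<.06); q=P[m]; print(m.sum(),cv2.minAreaRect(q[:,:2].astype(np.float32)*1000),np.percentile(q[:,2],[50,90]))
tp('side'); print(slope('scene'))
save('side','side10.png')"
```

```text
clock: 37.0
eef_pos: [0.4785, -0.3689, 0.0263]
eef_rot: [3.141, -0.002, -0.192]
wrist_force: [0.1, 0.0, -0.6]
width: 0.0371
clock: 37.62
eef_pos: [0.478, -0.3686, 0.0253]
eef_rot: [-3.142, 0.0, -0.192]
wrist_force: [1.1, 0.2, -0.6]
width: 0.0854
clock: 38.25
eef_pos: [0.4778, -0.3682, 0.1949]
eef_rot: [-3.141, 0.0, -0.192]
wrist_force: [0.4, 0.1, -0.4]
width: 0.0855
1523 ((483.7859802246094, -369.9488525390625), (37.49448013305664, 38.33302307128906), 79.5909194946289) [0.03745069 0.03886362]
287 ((485.7402648925781, -370.219970703125), (38.31315231323242, 39.57823181152344), 77.4203109741211) [0.0357558  0.03890159]
side [325 187] 70 mid [93.8 -0.1 49.9] span [24. 25.  5.] medz 0.0498
side [339 196] 75 mid [55.2  2.9 44.7] span [25. 31.  8.] medz 0.0452
side [353 203] 72 mid [17.3  1.7 40.3] span [24. 32.  7.] medz 0.0404
(70, np.float64(20.79260435331626), np.float64(0.10051331422596463))
```

View pics/wrist10.png

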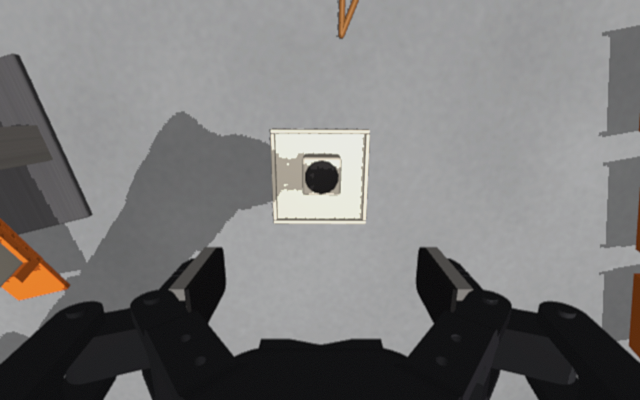

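View pics/side10.png

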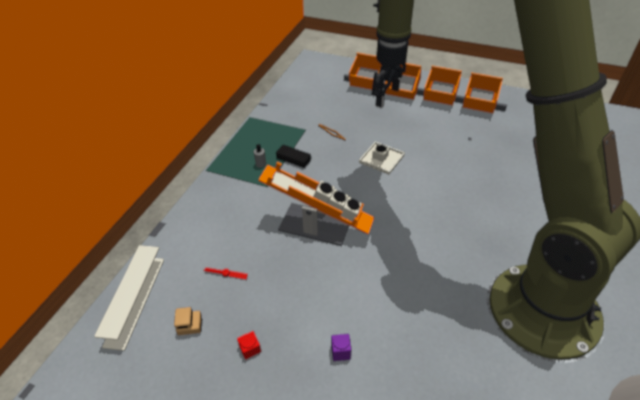

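Pot1 stands upright near the tray's centre, with its cap at (321,177) in the wrist view and its top level at 38 mm. The three remaining pots sit at the stop. One short still wait, a last check, then hand in.

```bash
python3 -m pendant '{"hand":[-1,-1,-1,-1],"travel":[[0,0,0],[0,0,0],[0,0,0],[0,0,0]],"spin":[0,0,0,0]}'
python3 -c "
from h import *
tp('side'); tp('scene'); print(slope('scene'))
print(robot.sign_off())"
```

```text
clock: 39.05
eef_pos: [0.478, -0.3686, 0.1953]
eef_rot: [-3.142, -0.0, -0.192]
wrist_force: [-0.3, 0.2, -0.4]
width: 0.0856
side [325 187] 70 mid [93.9  1.2 49.7] span [24. 28.  7.] medz 0.0502
side [339 196] 73 mid [55.4  1.2 45.1] span [25. 27.  9.] medz 0.0448
side [353 203] 71 mid [17.1  1.  39.7] span [24. 29.  7.] medz 0.0401
scene [287 181] 131 mid [56.5 -0.1 43.5] span [100.  25.  14.] medz 0.0439
(73, np.float64(20.754242486532764), np.float64(0.10057150103466343))
the job is handed in; nothing more can be done
None
```

The job is done and handed in at about 39 s. I set the empty trough to about 20°, then loaded the four pots present (34, 39, 44 and 49 mm; the 54 mm pot was absent) from shortest to tallest. I then lifted the shortest out at the front and stood it in the tray.

**Last checks:**
- **Slope:** the scene camera read 20.8°.
- **Pots in the trough:** the side view put them at 17, 55 and 94 mm behind the stop, closed up and each at its right height.
- **Pot in the tray:** it stands upright, about 7 mm from the tray's centre. It came to rest slightly off centre because it was released at a 20° tilt.
- **Rest of the desk:** in the last pictures the bystanders look where they were, and the gripper was clear of everything.

The side camera's slope reading stopped being usable once pots filled the trough: it fell to 18° and then as low as 5°, because the white pots were counted as floor. The slope therefore rests on the scene camera, which read between 19.7° and 20.8° throughout. Nothing else failed or disagreed beyond 2–3 mm.

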